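# Sift the small beads out of the mixed ones

## Robot

A 6-joint arm with a two-finger parallel gripper is mounted at the origin on the work surface. World frame = base frame: x ahead of the robot, y to its left, z up, the work surface at z = 0. Lengths are in m, angles in rad, forces in N, time in s.
With the tool pointing down it reaches from about 0.4 to 0.825 m from the base axis. Payload 7 kg.
Tool frame: the origin (TCP) lies at the very end of the fingers, on their centre line; the grasp point (between the pads) lies 19 mm behind it; z points along the fingers, y is the line along which they close (so a half turn about z gives the same grasp; the last joint's range is limited). The gripper opens to 88 mm and grips with 3 to 60 N. Pads are 19 mm wide; open, the fingers measure 130 mm over their backs; the gripper's body (78 mm by 193 mm) begins 47 mm behind the grasp point.
Start: joints at [1.579, 0.359, 0.012, 0, -1.224, -0.288], TCP at [0.186, 0.649, 0.227] pointing down, gripper open.
Joint ranges: [-3.07, 3.07], [-1.43, 2.12], [-1.02, 1.25], [-3.03, 1.67], [-3.05, -0], [-3.03, 3.03]. Speed limits (rad/s): [2.39, 2.39, 3.01, 3.14, 3.14, 3.14].

## Interface

Orientations are given as a unit quaternion [w, x, y, z].
In Python, from station import ctrl gives the robot as it stands.
- The arm moves only by the shell command python3 -m pendant 'ROWS' [OPENING]. ROWS is JSON, a list of rows, each an object with "delta_pos": the shift along the world's x, y, z in cm, a list of three; "twist": the turn about the world's z in degrees. In form: [{"delta_pos": [x, y, z], "twist": twist}, ...]. A call has 1 to 10 rows; each row shifts and turns the commanded pose from where the row before left it; what a row does not reach is not made up. A row lasts 1/10 s, in which the tool goes at most 50 mm and 8.59 degrees, less where a joint would pass 70% of its speed; a pose out of reach is approached as far as the arm can. A call with a gripper value outside its range is refused whole. OPENING is the finger opening in cm, from 0 to 8.76, set as the call begins (- or left out, the last holds). The fingers move at their own pace and stop on an object; the grip force is fixed at half the most. Time passes only in rows, so rows that do not move let the fingers close. It gives the time, the measured TCP pose, the force, the opening and the grip force at its end, in the units of the state.
- ctrl.state(): the state, without advancing time (a new reading comes with each control period).
- ctrl.get_image(name): name is "scene" or "top"; returns a dict with "color" (400x640x3 uint8, red, green, blue), "fov_y" (degrees; the focal length in pixels is half the picture's height over the tangent of half this angle, whatever the lens; pixels are square), "cx", "cy" (the principal point, pixels), "extrinsics" (4x4, takes a point from camera to world coordinates). Camera axes: x right, y up, looking along -z (the intrinsics and any distortion apply to the point x, -y, -z); pixel columns grow to the right and rows downward; lengths in m; the calibration is good to about 2 mm. A picture is of the moment at which its call begins. There is no depth.
- ctrl.finish_job(): hands the job in; it is judged then, once.
The state is a dict: "t": time; "joints": joint angles; "joint_velocities": joint speeds; "joint_torque": joint torques, N m; "ee_pos": TCP position; "tcp_rot": TCP orientation; "ft_force": force on the tool from outside, world axes, zero at the start; "ft_torque": the same for the moment, N m; "finger_gap": finger opening in m; "grasp_force": force on a finger pad.
Only numpy, scipy, OpenCV 4.12 (cv2) and the standard library are available. Lean on these libraries where they do the work, as an engineer would, in place of code of your own. Each camera call takes 0.05 s, during which the arm holds its last target. There are 200 camera calls.

## Task

Take the sieve with the mixed wooden beads by its handle, carry it level without spilling any and lower it gently into the sorter until it rests on the runners inside. Then shake it side to side along the runners until every small bead has dropped into the sorter and only the large ones are left in the sieve; don't bang or force the sieve against the sorter, and don't touch the beads. Let go, leave the sieve sitting on the runners, and leave the other things on the table alone.

Things in the scene. Friction and masses are not known exactly. Their poses are not given: they have to be found in the camera images.
- sorter: Sorter (sizes in mm): fixed open beech box that catches what falls. Outside 218 (its x) x 264 (y) x 120 high; inside 194 x 240; floor 8 thick. Origin: centre of its underside, z up. Along both long (x) walls, inside, run felt-topped runner strips 11 wide, along y, that carry the sieve's bottom edges (the felt gives 1 mm per 6 N): the sieve slides along y and is guided in x.
- sorter_mouth (a point): Middle of the sorter's open top, 120 above its underside; axes as the sorter's. Inner top edges of the long walls are bevelled (6 wide, 10 deep) as a lead-in. The runners are screwed on through slots: their tops lie 28 to 60 below this point (60 to 92 above the sorter's underside), differing each time and not measured: lower the sieve until they are felt to carry it.
- sieve: Sieve (mm): loose square plywood frame, 190 x 190 outside, walls 7 thick, 45 high, 0.35 to 0.6 kg and 0.16 kg of beads. Origin: centre of its underside, z up. Goes in with its y along the sorter's y, either way round: 2 mm play each side in x, 25 mm travel each way in y. Floor 6 thick: 35 mm square holes between 12 mm webs, staggered so that beads sliding along y come over holes.
- sieve_grip (a point): Middle of the sieve's handle, the place to grip: a bar across the middle of the sieve along its x, 18 wide (y), 16 high, 190 long, on an upright at each end. This point is 112 above the sieve's underside, 8 below the bar's top. Axes as the sieve's. Pinch it along y.
- small0_c (a point): Centre of a small bead: smooth lacquered wooden drum 28 mm in diameter, 22 mm high, 10 g (z along its axis). At the start it lies flat on a web of the sieve's floor, overhanging holes that it fits through. Friction on the floor about 0.25: it stays put when the sieve is moved smoothly and slides when the sieve is shaken briskly.
- small1_c (a point): Centre of a small bead: smooth lacquered wooden drum 28 mm in diameter, 22 mm high, 10 g (z along its axis). At the start it lies flat on a web of the sieve's floor, overhanging holes that it fits through. Friction on the floor about 0.25: it stays put when the sieve is moved smoothly and slides when the sieve is shaken briskly.
- small2_c (a point): Centre of a small bead: smooth lacquered wooden drum 28 mm in diameter, 22 mm high, 10 g (z along its axis). At the start it lies flat on a web of the sieve's floor, overhanging holes that it fits through. Friction on the floor about 0.25: it stays put when the sieve is moved smoothly and slides when the sieve is shaken briskly.
- small3_c (a point): Centre of a small bead: smooth lacquered wooden drum 28 mm in diameter, 22 mm high, 10 g (z along its axis). At the start it lies flat on a web of the sieve's floor, overhanging holes that it fits through. Friction on the floor about 0.25: it stays put when the sieve is moved smoothly and slides when the sieve is shaken briskly.
- small4_c (a point): Centre of a small bead: smooth lacquered wooden drum 28 mm in diameter, 22 mm high, 10 g (z along its axis). At the start it lies flat on a web of the sieve's floor, overhanging holes that it fits through. Friction on the floor about 0.25: it stays put when the sieve is moved smoothly and slides when the sieve is shaken briskly.
- large0_c (a point): Centre of a large bead: smooth wooden drum 46 mm in diameter, 30 mm high, 37 g; too big for the holes.
- large1_c (a point): Centre of a large bead: smooth wooden drum 46 mm in diameter, 30 mm high, 37 g; too big for the holes.
- large2_c (a point): Centre of a large bead: smooth wooden drum 46 mm in diameter, 30 mm high, 37 g; too big for the holes.
- remote: Bystander, leave it alone: TV remote 165 x 46 x 18 mm. Origin: centre of its underside.
- candle: Bystander, leave it alone: candle in a glass 66 across, 75 high mm. Origin: centre of its underside.
- mug: Bystander, leave it alone: mug 82 across, 95 high mm. Origin: centre of its underside.
- spool: Bystander, leave it alone: wooden spool 44 across, 52 high mm. Origin: centre of its underside.
- beadjar: Bystander, leave it alone: lidded jar 84 across, 110 high mm. Origin: centre of its underside.

How it is judged:
On the way, in this order (a step that is already met when the one before it is completed fails the run):
1. the sieve rests on the runners inside the sorter, still (z of sieve in the frame of sorter between 0.055 and 0.0945 m and angle between sieve's own z axis and vertical below 0.04 rad and contact force between sieve and sorter above 0.5 N and linear speed of sieve below 0.03 m/s), for 0.2 s.
2. the sieve, down on the runners, is being shaken (z of sieve in the frame of sorter between 0.055 and 0.0945 m and angle between sieve's own z axis and vertical below 0.04 rad and contact force between sieve and sorter above 0.5 N and linear speed of sieve above 0.12 m/s).
3. every small bead lies in the sorter under the sieve (z of small0_c in the frame of sorter between 0.004 and 0.052 m and x of small0_c in the frame of sorter between -0.1 and 0.1 m and y of small0_c in the frame of sorter between -0.123 and 0.123 m and z of small1_c in the frame of sorter between 0.004 and 0.052 m and x of small1_c in the frame of sorter between -0.1 and 0.1 m and y of small1_c in the frame of sorter between -0.123 and 0.123 m and z of small2_c in the frame of sorter between 0.004 and 0.052 m and x of small2_c in the frame of sorter between -0.1 and 0.1 m and y of small2_c in the frame of sorter between -0.123 and 0.123 m and z of small3_c in the frame of sorter between 0.004 and 0.052 m and x of small3_c in the frame of sorter between -0.1 and 0.1 m and y of small3_c in the frame of sorter between -0.123 and 0.123 m and z of small4_c in the frame of sorter between 0.004 and 0.052 m and x of small4_c in the frame of sorter between -0.1 and 0.1 m and y of small4_c in the frame of sorter between -0.123 and 0.123 m and z of sieve in the frame of sorter between 0.055 and 0.0945 m and angle between sieve's own z axis and vertical below 0.04 rad), for 0.2 s.
At the end, for the whole second after the job is handed in: The sieve sits level (0.04 rad) on the runners, its underside at most 94 mm above the sorter's underside, released and still; all five small beads lie in the sorter below it (centres under 52 mm above the sorter's underside); all three large beads are in the sieve (all of step 3 and contact force between sieve and sorter above 0.5 N and z of large0_c in the frame of sieve between 0.008 and 0.06 m and x of large0_c in the frame of sieve between -0.09 and 0.09 m and y of large0_c in the frame of sieve between -0.09 and 0.09 m and z of large1_c in the frame of sieve between 0.008 and 0.06 m and x of large1_c in the frame of sieve between -0.09 and 0.09 m and y of large1_c in the frame of sieve between -0.09 and 0.09 m and z of large2_c in the frame of sieve between 0.008 and 0.06 m and x of large2_c in the frame of sieve between -0.09 and 0.09 m and y of large2_c in the frame of sieve between -0.09 and 0.09 m and linear speed of sieve below 0.02 m/s and contact force between sieve and the arm below 0.2 N and contact force between sieve and the fingers below 0.2 N); the robot touches nothing.
It fails at once if the sieve is banged, pressed or forced against the sorter with more than 20 N (contact force between sieve and sorter above 20 N).
It fails at once if the sieve is dropped (it falls at over 0.15 m/s while nothing holds it) (linear speed of sieve above 0.15 m/s and contact force between sieve and the fingers below 0.1 N).
It fails at once if the sieve is tipped by more than 0.3 rad (angle between sieve's own z axis and vertical above 0.3 rad).
It fails at once if the robot touches a bead (contact force between any of the arm, the fingers and small0 above 0.3 N or contact force between any of the arm, the fingers and small1 above 0.3 N or contact force between any of the arm, the fingers and small2 above 0.3 N or contact force between any of the arm, the fingers and small3 above 0.3 N or contact force between any of the arm, the fingers and small4 above 0.3 N or contact force between any of the arm, the fingers and large0 above 0.3 N or contact force between any of the arm, the fingers and large1 above 0.3 N or contact force between any of the arm, the fingers and large2 above 0.3 N).
It fails at once if another thing on the table is moved by more than 20 mm (distance of any of remote, candle, mug, spool, beadjar from where it was at the start of the episode above 0.02 m).
It also fails if it takes over 64 s, if anything falls off the work surface, if the arm or the gripper's body presses on something with over 40 N, if the wrist force passes 120 N, or if a joint passes its speed limit or range.

## Working session

There is one attempt and no reset: what is moved stays moved. The work goes in short steps, Python scripts to look and compute and a shell command to move; the robot and the scene stay as the last step left them, time stands still between calls to the robot, and variables do not carry over. Pictures are saved under pics/ and viewed, at most 10 in all, crops included, and the job is handed in when it is done.

```bash
mkdir -p pics
cat > h.py <<'E'
import numpy as np, cv2, json
from station import ctrl
def snap(n,f):
    im=ctrl.get_image(n); cv2.imwrite(f'pics/{f}.png',im['color'][:,:,::-1])
    print({k:(v if np.isscalar(v) else np.round(np.array(v),4).tolist()) for k,v in im.items() if k!='color'})
    np.savez(f'pics/{f}.npz',**im); return im
def ray(f,u,v):
    d=np.load(f'pics/{f}.npz'); fl=200/np.tan(np.radians(float(d['fov_y']))/2)
    E=d['extrinsics']; r=E[:3,:3]@np.array([(u-d['cx'])/fl,-(v-d['cy'])/fl,-1]); return E[:3,3],r
def atz(f,u,v,z):
    c,r=ray(f,u,v); return c+r*(z-c[2])/r[2]
def tri(f1,p1,f2,p2):
    c1,r1=ray(f1,*p1);c2,r2=ray(f2,*p2)
    s=np.linalg.lstsq(np.stack([r1,-r2],1),c2-c1,rcond=None)[0]
    a=c1+s[0]*r1;b=c2+s[1]*r2; return (a+b)/2,np.linalg.norm(a-b)
E
python3 -c "
from h import *
snap('scene','s0');snap('top','t0');print(ctrl.state())"
```

```text
{'fov_y': 46.69345328882377, 'cx': 319.41765427471813, 'cy': 200.69646434351307, 'extrinsics': [[0.7185, -0.4129, 0.5597, 1.1776], [0.6955, 0.4203, -0.5828, -0.7082], [0.0054, 0.808, 0.5892, 0.7955], [0.0, 0.0, 0.0, 1.0]]}
{'fov_y': 57.654431979238545, 'cx': 319.1610547917513, 'cy': 200.40085919042704, 'extrinsics': [[-0.0191, 0.9923, -0.1223, 0.3841], [-0.9998, -0.0195, -0.0015, -0.0191], [-0.0039, 0.1222, 0.9925, 0.9883], [0.0, 0.0, 0.0, 1.0]]}
{'t': 0.1, 'joints': array([ 1.57910732e+00,  3.59316567e-01,  1.11916801e-02, -3.02935972e-04,
       -1.22408035e+00, -2.88128882e-01]), 'joint_velocities': array([ 0.00061152, -0.00164167,  0.00234941,  0.00194829, -0.00047789,
       -0.00110133]), 'joint_torque': array([-1.32663590e-03, -5.84159410e+01,  2.93752974e+01,  7.01541871e+00,
        1.01934996e-02, -5.01192790e-05]), 'ee_pos': array([0.18631033, 0.6483522 , 0.22573446]), 'tcp_rot': array([ 7.17761024e-04,  9.90221249e-01, -1.39503982e-01, -3.68247777e-05]), 'ft_force': array([ 0.67500919,  0.2035377 , -0.88192949]), 'ft_torque': array([-0.00225036, -0.01763428,  0.01336974]), 'grasp_force': 0.0, 'finger_gap': 0.08806177207951257}
```

View pics/s0.png

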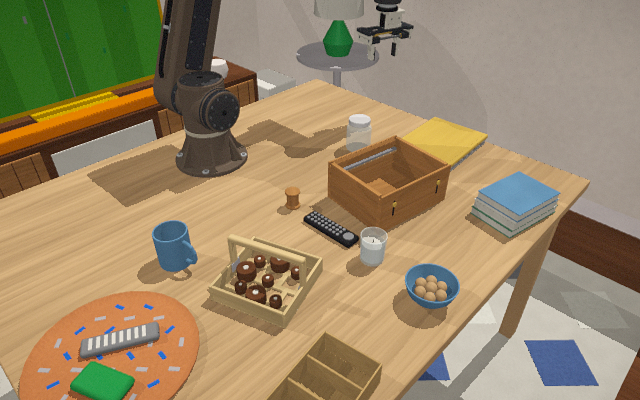

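View pics/t0.png

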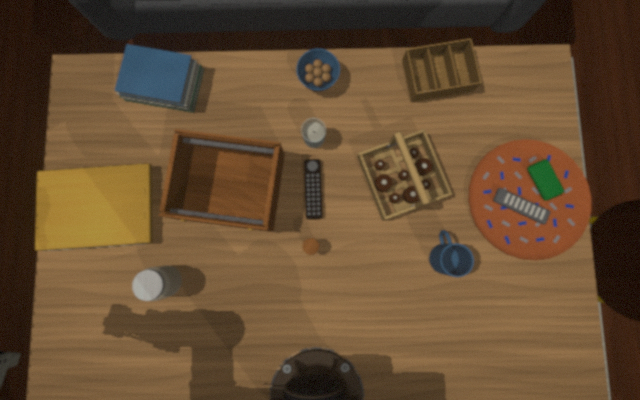

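The scene view shows the sieve at about (265,280) and the sorter at about (388,180). In the top view they are at about (405,175) and (223,180). The remote and candle stand between them. I'll enlarge both.

```bash
python3 -c "
import cv2
t=cv2.imread('pics/t0.png');s=cv2.imread('pics/s0.png')
a=cv2.resize(t[120:240,155:285],None,fx=3,fy=3,interpolation=2);b=cv2.resize(t[120:240,350:480],None,fx=3,fy=3,interpolation=2)
c=cv2.hconcat([a,b]);cv2.imwrite('pics/t0c.png',c*1)
cv2.imwrite('pics/s0c.png',cv2.resize(s[125:325,200:460],None,fx=3,fy=3,interpolation=2))
"
```

```text
(no output)
```

View pics/t0c.png

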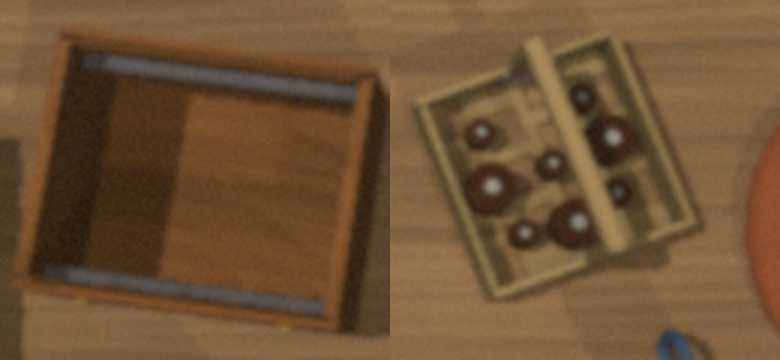

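View pics/s0c.png

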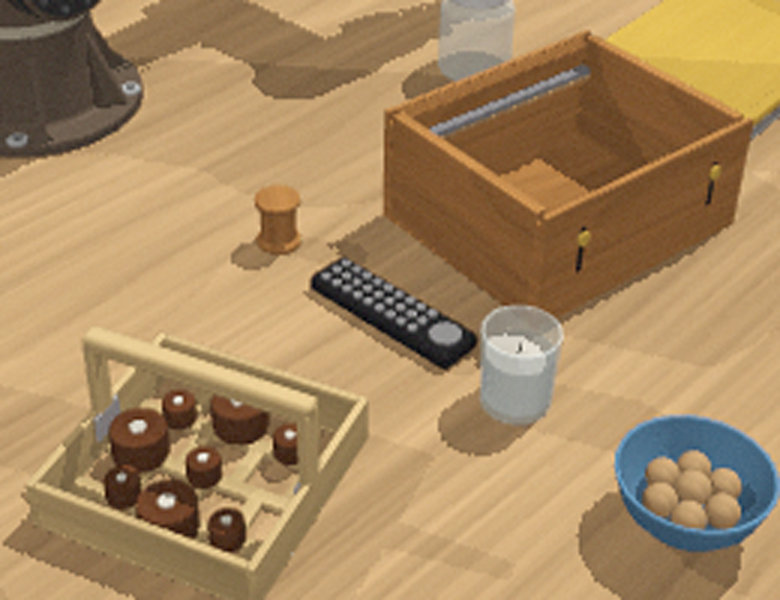

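The top crop gives clear corners for the sorter rim, the sieve rim and the bar ends. The same points can be read in the scene crop, so I'll triangulate them.

```bash
cat > m.py <<'E'
from h import *
T=lambda x,y:(155+x/3,120+y/3)
R=lambda x,y:(350+(x-390)/3,120+y/3)
S=lambda x,y:(200+x/3,125+y/3)
P={'sTL':(T(62,34),S(750,120)),'sTR':(T(380,70),S(543,215)),'sBR':(T(338,328),S(385,112)),'sBL':(T(15,288),S(590,34)),
'bar+':(R(535,41),S(310,398)),'bar-':(R(617,248),S(95,333)),
'vL':(R(415,103),S(367,403)),'vT':(R(627,37),S(257,590)),'vR':(R(697,225),S(30,492)),'vB':(R(495,298),S(165,338))}
Q={}
for k,(a,b) in P.items():
    p,e=tri('t0',a,'s0',b); Q[k]=p; z={'s':.12,'b':.12,'v':.045}[k[0]]
    print(k,p.round(4),round(e,4),'top@z',atz('t0',*a,z)[:2].round(4),'sc@z',atz('s0',*b,z)[:2].round(4))
ang=lambda v:np.degrees(np.arctan2(v[1],v[0]))
def A(k): 
    z={'s':.12,'b':.12,'v':.045}[k[0]];return (atz('t0',*P[k][0],z)+atz('s0',*P[k][1],z))/2
for nm,Z in(('tri',Q.get),('mean',A)):
    s=[Z('s'+c) for c in('TL','TR','BR','BL')];v=[Z('v'+c) for c in 'LTRB']
    print(nm,'sorter c',np.mean(s,0),'sides',[np.linalg.norm(s[i]-s[(i+1)%4]).round(3) for i in range(4)],'yaw',ang(s[0]-s[1])-90,ang(s[3]-s[2])-90,ang(s[0]-s[3]),ang(s[1]-s[2]))
    print('sieve c',np.mean(v,0),'sides',[np.linalg.norm(v[i]-v[(i+1)%4]).round(3) for i in range(4)],'edges',[ang(v[(i+1)%4]-v[i]).round(1) for i in range(4)])
    b=[Z('bar+'),Z('bar-')];print('bar c',np.mean(b,0),'len',np.linalg.norm(b[0]-b[1]),'ang',ang(b[0]-b[1]))
E
python3 m.py; python3 -c "
from h import *
from scipy.spatial.transform import Rotation as Ro
q=ctrl.state()['tcp_rot'];print(Ro.from_quat(q,scalar_first=True).as_matrix().round(3))"
```

```text
sTL [0.6735 0.3371 0.1159] 0.0059 top@z [0.6698 0.3331] sc@z [0.6775 0.3347]
sTR [0.6354 0.0734 0.1234] 0.0062 top@z [0.6341 0.0715] sc@z [0.6341 0.0806]
sBR [0.4252 0.1078 0.119 ] 0.0035 top@z [0.424  0.1063] sc@z [0.4272 0.1081]
sBL [0.4644 0.3708 0.1139] 0.0084 top@z [0.4609 0.3647] sc@z [0.472  0.3662]
bar+ [ 0.6538 -0.2138  0.1216] 0.0045 top@z [ 0.6527 -0.2158] sc@z [ 0.654  -0.2109]
bar- [ 0.4826 -0.2728  0.1157] 0.0052 top@z [ 0.4806 -0.2736] sc@z [ 0.4891 -0.2739]
vL [ 0.6248 -0.1237  0.0369] 0.0035 top@z [ 0.6215 -0.1241] sc@z [ 0.6317 -0.1285]
vT [ 0.689  -0.3119  0.0306] 0.02 top@z [ 0.6779 -0.3149] sc@z [ 0.7049 -0.3122]
vR [ 0.5112 -0.366   0.0368] 0.0082 top@z [ 0.5077 -0.3664] sc@z [ 0.5216 -0.367 ]
vB [ 0.4499 -0.1865  0.038 ] 0.0063 top@z [ 0.4474 -0.1877] sc@z [ 0.4589 -0.1891]
tri sorter c [0.54962953 0.22228365 0.11805549] sides [np.float64(0.267), np.float64(0.213), np.float64(0.266), np.float64(0.212)] yaw -8.21917598234539 -8.470743503436864 -9.133501457174352 -9.274664299620763
sieve c [ 0.56872981 -0.24702205  0.03559405] sides [np.float64(0.199), np.float64(0.186), np.float64(0.19), np.float64(0.186)] edges [np.float64(-71.2), np.float64(-163.1), np.float64(108.9), np.float64(19.8)]
bar c [ 0.56820088 -0.24329581  0.11861368] len 0.18108305741296354 ang 19.021342441787784
mean sorter c [0.54994567 0.22065867 0.12      ] sides [np.float64(0.261), np.float64(0.211), np.float64(0.261), np.float64(0.21)] yaw -8.716450527434091 -8.98638713794223 -8.639714044950319 -8.497097774181935
sieve c [ 0.57147061 -0.2487363   0.045     ] sides [np.float64(0.198), np.float64(0.185), np.float64(0.189), np.float64(0.184)] edges [np.float64(-70.9), np.float64(-163.3), np.float64(109.0), np.float64(19.7)]
bar c [ 0.56909257 -0.24354956  0.12      ] len 0.1789955499354244 ang 19.70917289755937
[[ 0.961 -0.276 -0.   ]
 [-0.276 -0.961 -0.001]
 [ 0.     0.001 -1.   ]]
```

```bash
python3 -m pendant '[{"delta_pos":[3,-3,0],"twist":3.5},{"delta_pos":[3,-3,0],"twist":3.5},{"delta_pos":[3,-3,0],"twist":3.5},{"delta_pos":[3,-3,0],"twist":3.5},{"delta_pos":[3,-3,0],"twist":3.5},{"delta_pos":[3,-3,0],"twist":3.5},{"delta_pos":[3,-3,0],"twist":3.5},{"delta_pos":[3,-3,0],"twist":3.5},{"delta_pos":[3,-3,0],"twist":3.5},{"delta_pos":[3,-3,0],"twist":3.5}]'
python3 -m pendant '[{"delta_pos":[0.8,-4.5,0],"twist":0},{"delta_pos":[0.8,-4.5,0],"twist":0},{"delta_pos":[0.8,-4.5,0],"twist":0},{"delta_pos":[0.8,-4.5,0],"twist":0},{"delta_pos":[0.8,-4.5,0],"twist":0},{"delta_pos":[0.8,-4.5,0],"twist":0},{"delta_pos":[0.8,-4.5,0],"twist":0},{"delta_pos":[0.8,-4.5,0],"twist":0},{"delta_pos":[0.8,-4.5,0],"twist":0},{"delta_pos":[0.8,-4.5,0],"twist":0}]'
```

```text
t: 1.1
ee_pos: [0.4872, 0.3472, 0.2264]
tcp_rot: [0.0, 0.986, 0.166, -0.0]
ft_force: [0.6, 0.2, 1.0]
finger_gap: 0.0875
grasp_force: 0.0
t: 2.1
ee_pos: [0.5663, -0.1031, 0.2264]
tcp_rot: [-0.0, 0.986, 0.165, -0.0]
ft_force: [1.2, 0.7, -0.1]
finger_gap: 0.0875
grasp_force: 0.0
```

```bash
python3 -m pendant '[{"delta_pos":[0,-4,0],"twist":0},{"delta_pos":[0.2,-4,0],"twist":0},{"delta_pos":[0,-4,-1],"twist":0},{"delta_pos":[0,-2.2,-2],"twist":0},{"delta_pos":[0,0,-2],"twist":0},{"delta_pos":[0,0,-1.5],"twist":0},{"delta_pos":[0,0,0],"twist":0}]'
python3 -c "
from h import *
s=snap('scene','s1')['color'];t=snap('top','t1')['color']
a=cv2.resize(s[170:330,190:350],None,fx=2.5,fy=2.5);b=cv2.resize(t[90:250,330:490],None,fx=2.5,fy=2.5)
cv2.imwrite('pics/c1.png',cv2.hconcat([a,b])[:,:,::-1])"
```

```text
t: 2.8
ee_pos: [0.5666, -0.2432, 0.1587]
tcp_rot: [-0.001, 0.986, 0.164, -0.002]
ft_force: [-0.4, 0.6, -0.1]
finger_gap: 0.0875
grasp_force: 0.0
{'fov_y': 46.69345328882377, 'cx': 319.41765427471813, 'cy': 200.69646434351307, 'extrinsics': [[0.7185, -0.4129, 0.5597, 1.1776], [0.6955, 0.4203, -0.5828, -0.7082], [0.0054, 0.808, 0.5892, 0.7955], [0.0, 0.0, 0.0, 1.0]]}
{'fov_y': 57.654431979238545, 'cx': 319.1610547917513, 'cy': 200.40085919042704, 'extrinsics': [[-0.0191, 0.9923, -0.1223, 0.3841], [-0.9998, -0.0195, -0.0015, -0.0191], [-0.0039, 0.1222, 0.9925, 0.9883], [0.0, 0.0, 0.0, 1.0]]}
```

View pics/c1.png

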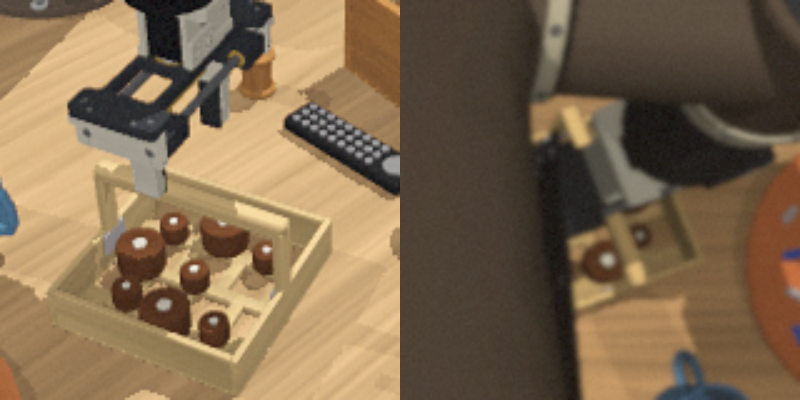

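The fingers straddle the bar, with the near finger at (150,190) and the far one at (213,110) in the crop. I'll lower and close.

```bash
python3 -m pendant '[{"delta_pos":[0.1,-0.1,-1],"twist":0},{"delta_pos":[0,0,-2],"twist":0},{"delta_pos":[0,0,-2],"twist":0},{"delta_pos":[0,0,-1.5],"twist":0},{"delta_pos":[0,0,0],"twist":0}]' 5
python3 -m pendant '[{"delta_pos":[0,0,0],"twist":0},{"delta_pos":[0,0,0],"twist":0},{"delta_pos":[0,0,0],"twist":0},{"delta_pos":[0,0,0],"twist":0},{"delta_pos":[0,0,0],"twist":0},{"delta_pos":[0,0,0],"twist":0}]' 1.2
```

```text
t: 3.4
ee_pos: [0.5683, -0.2438, 0.0947]
tcp_rot: [-0.001, 0.986, 0.165, -0.001]
ft_force: [0.5, 0.2, 1.3]
finger_gap: 0.0538
grasp_force: 0.0
t: 4.0
ee_pos: [0.5697, -0.2444, 0.0971]
tcp_rot: [0.0, 0.986, 0.165, 0.0]
ft_force: [-0.2, 0.9, 2.9]
finger_gap: 0.0177
grasp_force: 30.0
```

```bash
python3 -m pendant '[{"delta_pos":[0,0,0.2],"twist":0},{"delta_pos":[0,0,0.5],"twist":0},{"delta_pos":[0,0,0.8],"twist":0},{"delta_pos":[0,0,1],"twist":0},{"delta_pos":[0,0,1],"twist":0},{"delta_pos":[0,0,0.8],"twist":0},{"delta_pos":[0,0,0.5],"twist":0},{"delta_pos":[0,0,0.2],"twist":0},{"delta_pos":[0,0,0],"twist":0},{"delta_pos":[0,0,0],"twist":0}]'
python3 -c "
from h import *
print(ctrl.state()['ft_torque'].round(2));s=snap('scene','s2')['color']
cv2.imwrite('pics/c2.png',cv2.resize(s[150:330,180:360],None,fx=3,fy=3)[:,:,::-1])"
```

```text
t: 5.0
ee_pos: [0.5691, -0.2442, 0.1462]
tcp_rot: [-0.0, 0.986, 0.165, -0.0]
ft_force: [0.2, 0.3, -6.7]
finger_gap: 0.0177
grasp_force: 30.0
[-0.09 -0.03  0.01]
{'fov_y': 46.69345328882377, 'cx': 319.41765427471813, 'cy': 200.69646434351307, 'extrinsics': [[0.7185, -0.4129, 0.5597, 1.1776], [0.6955, 0.4203, -0.5828, -0.7082], [0.0054, 0.808, 0.5892, 0.7955], [0.0, 0.0, 0.0, 1.0]]}
```

View pics/c2.png

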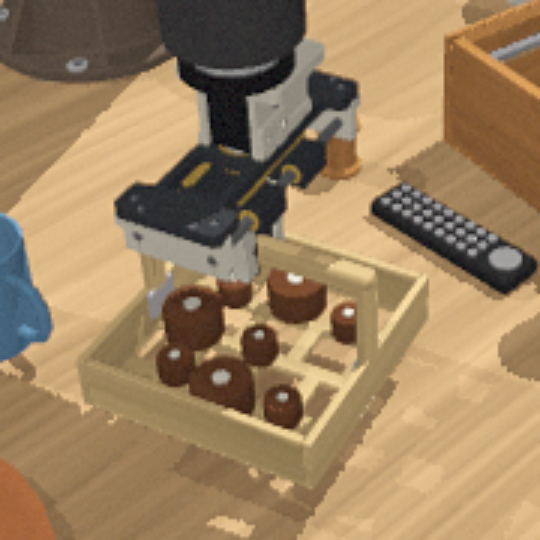

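The sieve is held level with all 8 beads inside and weighs about 6.7 N. I'll carry it over.

```bash
python3 -m pendant '[{"delta_pos":[0,0,0.3],"twist":0},{"delta_pos":[0,0,0.8],"twist":0},{"delta_pos":[0,0,1.3],"twist":0},{"delta_pos":[0,0,1.7],"twist":0},{"delta_pos":[0,0.4,1.9],"twist":0},{"delta_pos":[0,0.8,1.9],"twist":0},{"delta_pos":[0,1.2,1.7],"twist":0},{"delta_pos":[0,1.6,1.3],"twist":-0.6},{"delta_pos":[0,2,0.8],"twist":-1.2},{"delta_pos":[0,2.4,0.3],"twist":-1.8}]'
python3 -m pendant '[{"delta_pos":[-0.1,2.8,0],"twist":-2},{"delta_pos":[-0.2,2.8,0],"twist":-2},{"delta_pos":[-0.2,2.8,0],"twist":-2},{"delta_pos":[-0.2,2.8,0],"twist":-2},{"delta_pos":[-0.2,2.8,0],"twist":-2},{"delta_pos":[-0.2,2.8,0],"twist":-2},{"delta_pos":[-0.2,2.8,0],"twist":-2},{"delta_pos":[-0.2,2.8,0],"twist":-2},{"delta_pos":[-0.2,2.8,0],"twist":-2},{"delta_pos":[-0.2,2.8,0],"twist":-2}]'
python3 -m pendant '[{"delta_pos":[0,2.4,0],"twist":-1.6},{"delta_pos":[0,2,0],"twist":-1.2},{"delta_pos":[0,1.6,0],"twist":-0.7},{"delta_pos":[0,1.3,0],"twist":-0.4},{"delta_pos":[0,1,0],"twist":-0.2},{"delta_pos":[0,0.8,0],"twist":-0.1},{"delta_pos":[0,0.5,0],"twist":0},{"delta_pos":[0,0.3,0],"twist":0},{"delta_pos":[0,0.2,0],"twist":0},{"delta_pos":[0,0,0],"twist":0}]'
python3 -c "
from h import *
print(ctrl.state()['ft_torque'].round(2));s=snap('scene','s3')['color'];t=snap('top','t3')['color']
cv2.imwrite('pics/c3.png',cv2.resize(s[60:240,300:480],None,fx=3.3,fy=3.3,interpolation=2)[:,:,::-1])
cv2.imwrite('pics/d3.png',cv2.resize(t[100:250,130:300],None,fx=3.5,fy=3.5,interpolation=2)[:,:,::-1])"
```

```text
t: 6.05
ee_pos: [0.5699, -0.1601, 0.2692]
tcp_rot: [0.0, 0.991, 0.133, 0.002]
ft_force: [1.5, 0.8, -7.0]
finger_gap: 0.0178
grasp_force: 30.0
t: 7.05
ee_pos: [0.5503, 0.1209, 0.2681]
tcp_rot: [-0.0, 0.999, -0.041, 0.001]
ft_force: [1.5, -0.7, -6.4]
finger_gap: 0.0177
grasp_force: 30.0
t: 8.05
ee_pos: [0.5504, 0.2206, 0.2665]
tcp_rot: [0.0, 0.997, -0.077, -0.0]
ft_force: [-0.7, -0.3, -7.0]
finger_gap: 0.0176
grasp_force: 30.0
[-0.04 -0.07 -0.01]
{'fov_y': 46.69345328882377, 'cx': 319.41765427471813, 'cy': 200.69646434351307, 'extrinsics': [[0.7185, -0.4129, 0.5597, 1.1776], [0.6955, 0.4203, -0.5828, -0.7082], [0.0054, 0.808, 0.5892, 0.7955], [0.0, 0.0, 0.0, 1.0]]}
{'fov_y': 57.654431979238545, 'cx': 319.1610547917513, 'cy': 200.40085919042704, 'extrinsics': [[-0.0191, 0.9923, -0.1223, 0.3841], [-0.9998, -0.0195, -0.0015, -0.0191], [-0.0039, 0.1222, 0.9925, 0.9883], [0.0, 0.0, 0.0, 1.0]]}
```

View pics/c3.png

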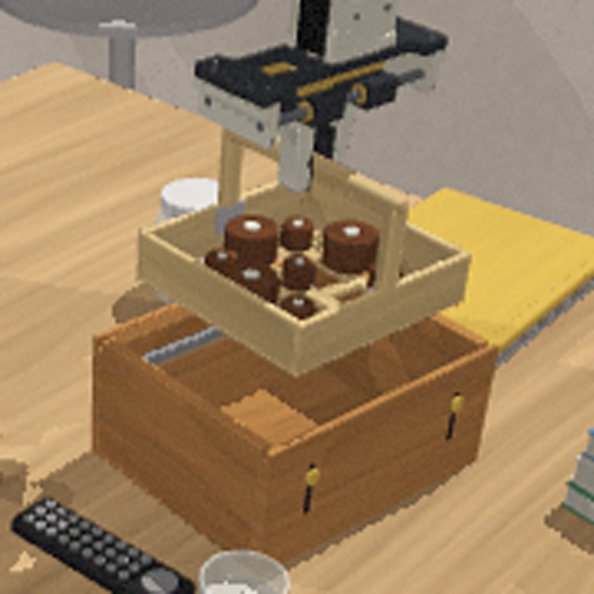

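The sieve hangs above the sorter about square to it. The front bottom corner is at crop (297,375), and the sorter's front rim corner is at (270,455). I'll compute the x offset from this one camera.

```bash
cat > m2.py <<'E'
from h import *
C=lambda x,y:(300+x/3.3,60+y/3.3)
W=lambda x,y,z:atz('s3',*C(x,y),z)[:2]
ang=lambda v:np.degrees(np.arctan2(v[1],v[0]))
so={k:W(*p,.12) for k,p in dict(L=(93,337),F=(270,455),R=(497,347)).items()}
zb=ctrl.state()['ee_pos'][2]-.0955
for n,z,P in(('rim',zb+.045,dict(L=(140,232),F=(297,323),R=(470,257))),('bot',zb,dict(L=(142,281),F=(297,375),R=(466,297)))):
    v={k:W(*p,z) for k,p in P.items()}
    for nm,d in(('sorter',so),(n,v)):
        print(nm,'c',((d['L']+d['R'])/2).round(4),'LF',np.linalg.norm(d['L']-d['F']).round(4),ang(d['F']-d['L']).round(1),'FR',np.linalg.norm(d['R']-d['F']).round(4),(ang(d['R']-d['F'])-90).round(1))
E
python3 m2.py
```

```text
sorter c [0.5526 0.2219] LF 0.2149 -8.2 FR 0.2605 -8.9
rim c [0.5555 0.2147] LF 0.1803 -8.3 FR 0.1818 -11.4
sorter c [0.5526 0.2219] LF 0.2149 -8.2 FR 0.2605 -8.9
bot c [0.5542 0.2235] LF 0.1811 -8.1 FR 0.1938 -8.0
```

View pics/d3.png

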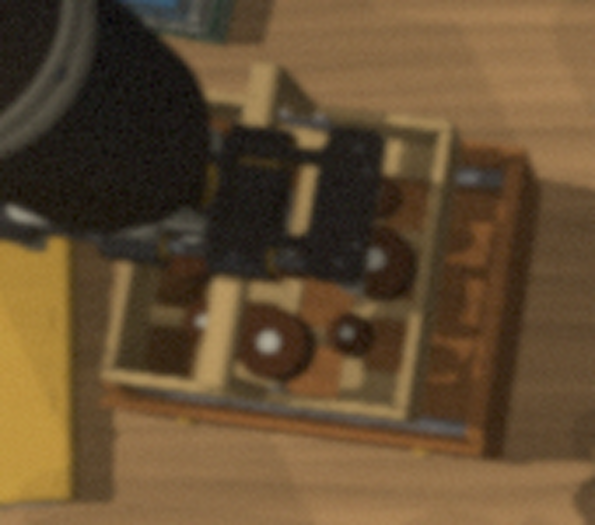

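The top view shows the sieve's right rim corners at crop (455,122) and (410,418), and the sorter's at (530,150) and (490,455). This gives an independent x check.

```bash
python3 -c "
from h import *
W=lambda x,y,z:atz('t3',130+x/3.5,100+y/3.5,z)[:2]
ang=lambda v:np.degrees(np.arctan2(v[1],v[0]))
z=ctrl.state()['ee_pos'][2]-.0955+.045
a,b,c=W(455,121,z),W(409,419,z),W(105,381,z);s,t,u=W(530,148,.12),W(488,456,.12),W(105,403,.12)
ex=np.array([np.cos(-.152),np.sin(-.152)])
print('sieve',np.linalg.norm(a-b),ang(a-b),ang(c-b)-90,(a+b)/2@ex,'ctr',(a+c)/2,np.linalg.norm(c-b));print('sorter',np.linalg.norm(s-t),ang(s-t),ang(u-t)-90,(s+t)/2@ex,'ctr',(s+u)/2)
print('tcp',ctrl.state()['ee_pos'][:2]@ex, (a+c)/2@ex,(s+u)/2@ex)
"
```

```text
sieve 0.1883475509979401 -8.503205775368395 -8.217108721045008 0.5092329488113847 ctr [0.54741419 0.2158057 ] 0.18792885305548498
sorter 0.21721238827367895 -7.942314900310129 -8.942324805561626 0.5098883926563996 ctr [0.54984231 0.21842554]
tcp 0.5106974262199139 0.5084263306997743 0.5104297684527093
```

```bash
python3 -m pendant '[{"delta_pos":[0,0,-0.5],"twist":0},{"delta_pos":[0,0,-1],"twist":0},{"delta_pos":[0,0,-1.2],"twist":0},{"delta_pos":[0,0,-1],"twist":0},{"delta_pos":[0,0,-0.6],"twist":0},{"delta_pos":[0,0,-0.3],"twist":0},{"delta_pos":[0,0,-0.3],"twist":0},{"delta_pos":[0,0,-0.3],"twist":0},{"delta_pos":[0,0,0],"twist":0}]'
python3 -m pendant '[{"delta_pos":[0,0,-0.3],"twist":0},{"delta_pos":[0,0,-0.3],"twist":0},{"delta_pos":[0,0,-0.2],"twist":0},{"delta_pos":[0,0,0],"twist":0}]'
python3 -c "
from h import *
print(ctrl.state()['ft_torque'].round(2))"
```

```text
t: 9.05
ee_pos: [0.5503, 0.2207, 0.2143]
tcp_rot: [0.0, 0.997, -0.077, -0.0]
ft_force: [-0.1, 0.2, -6.1]
finger_gap: 0.0178
grasp_force: 30.0
t: 9.45
ee_pos: [0.5502, 0.2206, 0.2061]
tcp_rot: [0.0, 0.997, -0.077, -0.0]
ft_force: [-0.2, 0.2, -6.1]
finger_gap: 0.0178
grasp_force: 30.0
[ 0.05  0.04 -0.  ]
```

```bash
python3 -m pendant '[{"delta_pos":[0,0,-0.2],"twist":0},{"delta_pos":[0,0,-0.2],"twist":0},{"delta_pos":[0,0,-0.2],"twist":0},{"delta_pos":[0,0,-0.2],"twist":0},{"delta_pos":[0,0,-0.2],"twist":0},{"delta_pos":[0,0,-0.1],"twist":0},{"delta_pos":[0,0,0],"twist":0}]'
for i in 1; do python3 -m pendant '[{"delta_pos":[0,0,-0.1],"twist":0},{"delta_pos":[0,0,-0.1],"twist":0},{"delta_pos":[0,0,-0.1],"twist":0},{"delta_pos":[0,0,0],"twist":0}]'; done
```

```text
t: 10.15
ee_pos: [0.5503, 0.2207, 0.1953]
tcp_rot: [0.0, 0.997, -0.077, -0.0]
ft_force: [0.6, 0.1, -5.4]
finger_gap: 0.0177
grasp_force: 30.0
t: 10.55
ee_pos: [0.5503, 0.2207, 0.1924]
tcp_rot: [0.0, 0.997, -0.077, -0.0]
ft_force: [-0.0, -0.4, -6.7]
finger_gap: 0.0176
grasp_force: 30.0
```

```bash
cat > ok.py <<'E'
from station import ctrl
import sys
s=ctrl.state();print(s['ee_pos'].round(4),s['ft_force'].round(1)); f=s['ft_force']
sys.exit(not(f[2]<-4.3 and abs(f[0])<3 and abs(f[1])<3))
E
p="python3 -m pendant"
$p '[{"delta_pos":[0,0,-0.1],"twist":0},{"delta_pos":[0,0,-0.1],"twist":0},{"delta_pos":[0,0,0],"twist":0}]' >/dev/null && python3 ok.py && $p '[{"delta_pos":[0,0,-0.1],"twist":0},{"delta_pos":[0,0,-0.1],"twist":0},{"delta_pos":[0,0,0],"twist":0}]' >/dev/null && python3 ok.py && $p '[{"delta_pos":[0,0,-0.1],"twist":0},{"delta_pos":[0,0,-0.1],"twist":0},{"delta_pos":[0,0,0],"twist":0}]' >/dev/null && python3 ok.py && $p '[{"delta_pos":[0,0,-0.1],"twist":0},{"delta_pos":[0,0,-0.1],"twist":0},{"delta_pos":[0,0,0],"twist":0}]' >/dev/null && python3 ok.py && $p '[{"delta_pos":[0,0,-0.1],"twist":0},{"delta_pos":[0,0,-0.1],"twist":0},{"delta_pos":[0,0,0],"twist":0}]' >/dev/null && python3 ok.py && $p '[{"delta_pos":[0,0,-0.1],"twist":0},{"delta_pos":[0,0,-0.1],"twist":0},{"delta_pos":[0,0,0],"twist":0}]' >/dev/null && python3 ok.py
```

```text
[0.5503 0.2207 0.1903] [ 0.   0.5 -5.8]
[0.5503 0.2207 0.1883] [-0.2 -0.4 -5.4]
[0.5505 0.2208 0.1865] [ 0.3  0.7 -6.1]
[0.5506 0.2208 0.1853] [-2.4 -0.9  0.5]
```

Contact felt: the runners carry the weight at TCP z of about 0.185, so the underside is about 0.089 m up, which is within range. I'll settle, then shake gently first.

```bash
python3 -m pendant '[{"delta_pos":[0,0,0],"twist":0},{"delta_pos":[0,0,0],"twist":0},{"delta_pos":[0,0,0],"twist":0},{"delta_pos":[0,0,0],"twist":0}]'
python3 -m pendant '[{"delta_pos":[0.08,0.5,0],"twist":0},{"delta_pos":[0.07,0.5,0],"twist":0},{"delta_pos":[0,0,0],"twist":0},{"delta_pos":[0,0,0],"twist":0}]'
python3 -m pendant '[{"delta_pos":[-0.15,-1,0],"twist":0},{"delta_pos":[-0.15,-1,0],"twist":0},{"delta_pos":[0,0,0],"twist":0},{"delta_pos":[0,0,0],"twist":0}]'; python3 -c "
from h import *
print(ctrl.state()['ft_torque'].round(2))"
```

```text
t: 12.15
ee_pos: [0.5506, 0.2208, 0.185]
tcp_rot: [-0.0, 0.997, -0.077, 0.0]
ft_force: [-2.7, -0.6, 3.2]
finger_gap: 0.0176
grasp_force: 30.0
t: 12.55
ee_pos: [0.5523, 0.2304, 0.1848]
tcp_rot: [0.0, 0.997, -0.077, 0.0]
ft_force: [0.2, -3.9, 5.0]
finger_gap: 0.0178
grasp_force: 30.0
t: 12.95
ee_pos: [0.5495, 0.2108, 0.185]
tcp_rot: [-0.0, 0.997, -0.077, 0.001]
ft_force: [2.6, 1.0, 2.3]
finger_gap: 0.0178
grasp_force: 30.0
[ 0.15 -0.7   0.04]
```

```bash
python3 -m pendant '[{"delta_pos":[0.08,0.5,0.05],"twist":0},{"delta_pos":[0.22,1.5,0],"twist":0},{"delta_pos":[-0.22,-1.5,0],"twist":0},{"delta_pos":[-0.22,-1.5,0],"twist":0},{"delta_pos":[0.22,1.5,0],"twist":0},{"delta_pos":[0.22,1.5,0],"twist":0},{"delta_pos":[-0.22,-1.5,0],"twist":0},{"delta_pos":[-0.22,-1.5,0],"twist":0},{"delta_pos":[0.22,1.5,0],"twist":0}]'
python3 -m pendant '[{"delta_pos":[0.15,1,0],"twist":0},{"delta_pos":[-0.37,-2.5,0],"twist":0},{"delta_pos":[0.37,2.5,0],"twist":0},{"delta_pos":[-0.37,-2.5,0],"twist":0},{"delta_pos":[0.37,2.5,0],"twist":0},{"delta_pos":[-0.37,-2.5,0],"twist":0},{"delta_pos":[0.37,2.5,0],"twist":0},{"delta_pos":[-0.22,-1.5,0],"twist":0},{"delta_pos":[0,0,0],"twist":0}]'
python3 -c "
from h import *
s=snap('scene','s4')['color'];t=snap('top','t4')['color']
a=cv2.resize(s[70:230,310:470],None,fx=2.5,fy=2.5,interpolation=2);b=cv2.resize(t[100:260,130:290],None,fx=2.5,fy=2.5,interpolation=2)
cv2.imwrite('pics/c4.png',cv2.hconcat([a,b])[:,:,::-1])"
```

```text
t: 13.85
ee_pos: [0.5484, 0.2129, 0.185]
tcp_rot: [0.001, 0.997, -0.078, -0.001]
ft_force: [0.3, -5.6, 2.8]
finger_gap: 0.0177
grasp_force: 30.0
t: 14.75
ee_pos: [0.5494, 0.2115, 0.1852]
tcp_rot: [-0.001, 0.997, -0.077, 0.0]
ft_force: [1.5, 2.0, 3.0]
finger_gap: 0.0177
grasp_force: 30.0
{'fov_y': 46.69345328882377, 'cx': 319.41765427471813, 'cy': 200.69646434351307, 'extrinsics': [[0.7185, -0.4129, 0.5597, 1.1776], [0.6955, 0.4203, -0.5828, -0.7082], [0.0054, 0.808, 0.5892, 0.7955], [0.0, 0.0, 0.0, 1.0]]}
{'fov_y': 57.654431979238545, 'cx': 319.1610547917513, 'cy': 200.40085919042704, 'extrinsics': [[-0.0191, 0.9923, -0.1223, 0.3841], [-0.9998, -0.0195, -0.0015, -0.0191], [-0.0039, 0.1222, 0.9925, 0.9883], [0.0, 0.0, 0.0, 1.0]]}
```

View pics/c4.png

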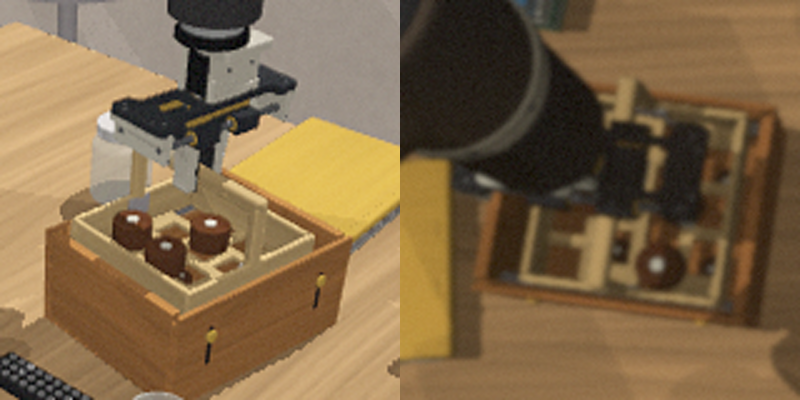

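Only the three large beads and possibly one small bead, at crop (187,275), remain in the sieve. I'll shake some more.

```bash
python3 -m pendant '[{"delta_pos":[0.37,2.5,0],"twist":0},{"delta_pos":[-0.45,-3,0],"twist":0},{"delta_pos":[0.45,3,0],"twist":0},{"delta_pos":[-0.45,-3,0],"twist":0},{"delta_pos":[0.45,3,0],"twist":0},{"delta_pos":[-0.45,-3,0],"twist":0},{"delta_pos":[0.45,3,0],"twist":0},{"delta_pos":[-0.45,-3,0],"twist":0},{"delta_pos":[0.45,3,0],"twist":0},{"delta_pos":[-0.45,-3,0],"twist":0}]'
python3 -m pendant '[{"delta_pos":[0.45,3,0],"twist":0},{"delta_pos":[0,0,0],"twist":0},{"delta_pos":[-0.45,-3,0],"twist":0},{"delta_pos":[0,0,0],"twist":0},{"delta_pos":[0.45,3,0],"twist":0},{"delta_pos":[-0.45,-3,0],"twist":0},{"delta_pos":[0.45,3,0],"twist":0},{"delta_pos":[-0.22,-1.5,0],"twist":0},{"delta_pos":[0,0,0],"twist":0},{"delta_pos":[0,0,0],"twist":0}]'
python3 -c "
from h import *
s=snap('scene','s5')['color'];t=snap('top','t5')['color']
a=cv2.resize(s[125:205,330:450],None,fx=5,fy=5,interpolation=2);b=cv2.resize(t[130:230,155:290],(600,200*2+0),interpolation=2)[:200*2]
b=cv2.resize(t[165:235,160:280],None,fx=5,fy=2.8,interpolation=2)
cv2.imwrite('pics/c5.png',cv2.convertScaleAbs(cv2.vconcat([a,b[:200]])[:,:,::-1],alpha=1.3))"
```

```text
t: 15.85
ee_pos: [0.55, 0.2104, 0.185]
tcp_rot: [-0.001, 0.997, -0.076, 0.001]
ft_force: [1.5, 5.1, 3.0]
finger_gap: 0.0178
grasp_force: 30.0
t: 16.85
ee_pos: [0.5508, 0.2213, 0.1852]
tcp_rot: [-0.0, 0.997, -0.077, 0.0]
ft_force: [0.8, 1.8, 2.3]
finger_gap: 0.0177
grasp_force: 30.0
{'fov_y': 46.69345328882377, 'cx': 319.41765427471813, 'cy': 200.69646434351307, 'extrinsics': [[0.7185, -0.4129, 0.5597, 1.1776], [0.6955, 0.4203, -0.5828, -0.7082], [0.0054, 0.808, 0.5892, 0.7955], [0.0, 0.0, 0.0, 1.0]]}
{'fov_y': 57.654431979238545, 'cx': 319.1610547917513, 'cy': 200.40085919042704, 'extrinsics': [[-0.0191, 0.9923, -0.1223, 0.3841], [-0.9998, -0.0195, -0.0015, -0.0191], [-0.0039, 0.1222, 0.9925, 0.9883], [0.0, 0.0, 0.0, 1.0]]}
```

View pics/c5.png

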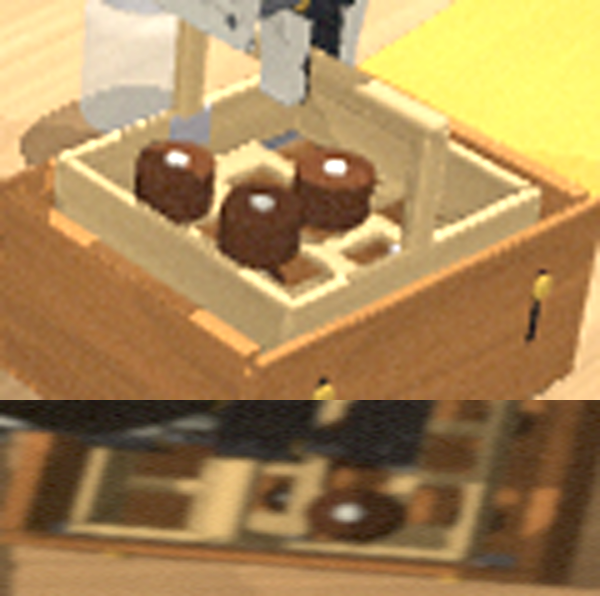

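The front-right bead has gone. A bright dot at crop (395,250), and in the top view a bead beside the bar at (280,495), need working out: they are either still in the sieve or lying below it.

```bash
cat > loc.py <<'E'
from h import *
a=-.150;R=np.array([[np.cos(a),np.sin(a)],[-np.sin(a),np.cos(a)]])
def sv(f,u,v,z,c=(.5508,.2213)): return (R@(atz(f,u,v,z)[:2]-c)*1000).round(0)
if __name__=='__main__':
    for f,u,v in(('t5',217,199),('s5',409,175)):
        for z in(.030,.117): print(f,z,sv(f,u,v,z))
    print('tri',tri('t5',(217,199),'s5',(409,175)))
    print('large',sv('t5',160+347/5,165+113/2.8,.125),[sv('s5',330+x/5,125+y/5,.125) for x,y in((178,158),(263,203),(336,167))])
    im=np.load('pics/s5.npz')['color']; print(im[171:180,403:415].sum(2)//3); print(im[175,409],im[177,405])
    im=np.load('pics/t5.npz')['color']; print(im[192:207:1,208:226].sum(2)//3)
E
python3 loc.py
```

```text
t5 0.03 [-44.  27.]
t5 0.117 [-52.   0.]
s5 0.03 [-15. 113.]
s5 0.117 [73.  6.]
tri (array([0.54070668, 0.28018367, 0.04020774]), np.float64(0.08127703877004537))
large [-64. -34.] [array([-60., -32.]), array([  4., -27.]), array([ 1., 33.])]
[[182 153 152 144 185 183 179 116 100 118 124 117]
 [144 124 119 111 128 154 181 110 118 124 121 118]
 [118  95  79  83 100 118 138 112 115 126 117 118]
 [ 81  75  67  65  84 153 197 117 119 125 125 119]
 [ 72  66  66  68  87 139 158 133 134 124 119 118]
 [ 77  76  93  99 128 137 130 126 118 120 120 118]
 [ 88 103 131 133 136 121 117 119 116 119 114 115]
 [128 132 134 121 119 122 116 116 111 114 113 114]
 [131 119 119 118 119 115 115 114 113 114 117 118]]
[177 160 137] [162 135  97]
[[129 112  93  73  72  73  75  70  70  70  83  98 111 118 117 105  87  65]
 [130 110  86  69  70  71  63  56  54  59  69  96 109 114 118 104  82  62]
 [127 107  81  72  71  71  63  53  44  55  75  95 111 116 116 102  77  62]
 [121 102  78  71  70  73  58  43  41  47  76  97 113 120 116  99  76  60]
 [119  97  76  68  69  65  53  37  42  52  81 104 116 120 116 103  76  60]
 [116  93  74  68  65  54  41  40  41  55  85 107 119 118 120 102  81  61]
 [111  90  74  62  61  43  37  46  59  69  90 108 118 118 112  98  77  55]
 [109  84  74  63  52  41  43  58  76  85 100 109 116 112 101  80  62  51]
 [106  85  71  63  55  41  44  61  77  88 104 113 116 109  88  66  49  51]
 [100  81  67  68  55  45  37  44  60  85 102 113 111  98  75  58  45  49]
 [100  74  68  69  57  47  34  39  52  80 103 113 103  86  64  48  42  47]
 [ 95  76  73  77  75  61  41  41  50  85 106 113  99  80  57  48  52  50]
 [ 91  77  80  89  89  75  66  53  64  86 107 106  94  69  50  48  51  54]
 [ 90  81  92 102 103  97  85  83  83  95 111 109  91  68  51  48  52  59]
 [ 87  87 103 113 114 112 107 105 106 108 114 110  93  69  50  47  48  53]]
```

The top-view bead's edge is clipped by the webs, so it lies below the sieve. The scene dot has light wood right below it, so it probably also lies below, seen through a hole. To be sure I'll shake again, then release and check with the view clear.

```bash
python3 -m pendant '[{"delta_pos":[0.24,1.6,0],"twist":0},{"delta_pos":[-0.48,-3.2,0],"twist":0},{"delta_pos":[0.48,3.2,0],"twist":0},{"delta_pos":[-0.48,-3.2,0],"twist":0},{"delta_pos":[0.48,3.2,0],"twist":0},{"delta_pos":[-0.48,-3.2,0],"twist":0},{"delta_pos":[0.48,3.2,0],"twist":0},{"delta_pos":[-0.48,-3.2,0],"twist":0},{"delta_pos":[0.48,3.2,0],"twist":0},{"delta_pos":[0,0,0],"twist":0}]'
python3 -m pendant '[{"delta_pos":[-0.48,-3.2,0],"twist":0},{"delta_pos":[0,0,0],"twist":0},{"delta_pos":[0.48,3.2,0],"twist":0},{"delta_pos":[0,0,0],"twist":0},{"delta_pos":[-0.48,-3.2,0],"twist":0},{"delta_pos":[0,0,0],"twist":0},{"delta_pos":[0.48,3.2,0],"twist":0},{"delta_pos":[0,0,0],"twist":0},{"delta_pos":[-0.48,-3.2,0],"twist":0},{"delta_pos":[0.48,3.2,0],"twist":0}]'
python3 -m pendant '[{"delta_pos":[-0.48,-3.2,0],"twist":0},{"delta_pos":[0.48,3.2,0],"twist":0},{"delta_pos":[-0.48,-3.2,0],"twist":0},{"delta_pos":[0.48,3.2,0],"twist":0},{"delta_pos":[-0.24,-1.6,0],"twist":0},{"delta_pos":[0,0,0.05],"twist":0},{"delta_pos":[0,0,0],"twist":0},{"delta_pos":[0,0,0],"twist":0}]'
```

```text
t: 17.95
ee_pos: [0.5528, 0.2374, 0.1848]
tcp_rot: [0.001, 0.997, -0.077, -0.001]
ft_force: [-0.3, 2.5, 4.1]
finger_gap: 0.0178
grasp_force: 30.0
t: 18.95
ee_pos: [0.5509, 0.2311, 0.1851]
tcp_rot: [0.002, 0.997, -0.079, -0.002]
ft_force: [0.9, -4.2, 1.8]
finger_gap: 0.0179
grasp_force: 30.0
t: 19.75
ee_pos: [0.5505, 0.2208, 0.1854]
tcp_rot: [0.0, 0.997, -0.077, -0.0]
ft_force: [2.6, 0.9, 1.2]
finger_gap: 0.0177
grasp_force: 30.0
```

```bash
python3 -m pendant '[{"delta_pos":[0,0,0],"twist":0},{"delta_pos":[0,0,0],"twist":0},{"delta_pos":[0,0,0],"twist":0},{"delta_pos":[0,0,0],"twist":0},{"delta_pos":[0,0,0],"twist":0},{"delta_pos":[0,0,0],"twist":0}]' 7
python3 -m pendant '[{"delta_pos":[0,0,1],"twist":0},{"delta_pos":[0,0,2],"twist":0},{"delta_pos":[0,0,3],"twist":0},{"delta_pos":[0,0,3],"twist":0},{"delta_pos":[0,-3,2],"twist":0},{"delta_pos":[0,-4,0],"twist":0},{"delta_pos":[0,-4,0],"twist":0},{"delta_pos":[0,-4,0],"twist":0},{"delta_pos":[0,-4,0],"twist":0},{"delta_pos":[0,-4,0],"twist":0}]'
python3 -m pendant '[{"delta_pos":[0,-4,0],"twist":0},{"delta_pos":[0,-4,0],"twist":0},{"delta_pos":[0,-4,0],"twist":0},{"delta_pos":[0,-4,0],"twist":0},{"delta_pos":[0,-4,0],"twist":0},{"delta_pos":[0,-4,0],"twist":0},{"delta_pos":[0,0,0],"twist":0},{"delta_pos":[0,0,0],"twist":0}]'
cat > an.py <<'E'
from loc import *
for n,f in(('top','t6'),('scene','s6')): snap(n,f)
# rectify the plane of the small beads' tops (z=.117) in sieve axes, 3 mm cells; print dark(#)/bright(o)
for f in('t6','s6'):
    im=np.load(f'pics/{f}.npz'); col=im['color']; E=im['extrinsics']; fl=200/np.tan(np.radians(float(im['fov_y']))/2)
    x,y=np.meshgrid(np.arange(-96,97,3),np.arange(96,-97,-5))
    w=np.stack([x/1000,y/1000])
    xy=np.tensordot(R.T,w,1)+np.array([.5505,.2208])[:,None,None]
    p=np.concatenate([xy,np.full((1,)+x.shape,.117)]).reshape(3,-1)
    c=E[:3,:3].T@(p-E[:3,3:]); u=im['cx']+fl*c[0]/-c[2]; v=im['cy']-fl*c[1]/-c[2]
    g=cv2.remap(col.astype(np.float32).mean(2),u.reshape(x.shape).astype(np.float32),v.reshape(x.shape).astype(np.float32),1)
    g=g/np.percentile(g,95)
    print(f); print('\n'.join(''.join('#%+:. '[min(5,int(q*5.5))] for q in r) for r in g))
E
python3 an.py | grep -v fov
```

```text
t: 20.35
ee_pos: [0.5505, 0.2207, 0.1855]
tcp_rot: [0.0, 0.997, -0.077, -0.0]
ft_force: [-0.8, 0.1, -0.2]
finger_gap: 0.0602
grasp_force: 0.0
t: 21.35
ee_pos: [0.5503, -0.0108, 0.2967]
tcp_rot: [-0.0, 0.997, -0.077, 0.001]
ft_force: [1.2, -1.3, 0.4]
finger_gap: 0.07
grasp_force: 0.0
t: 22.15
ee_pos: [0.5503, -0.2503, 0.2959]
tcp_rot: [0.0, 0.997, -0.078, 0.0]
ft_force: [-0.2, 1.1, 0.7]
finger_gap: 0.07
grasp_force: 0.0
t6
:........................:.:::::.:::::.........................  
:..:+++++++++++++++++++++++++++++++++++++++++++++++++++++++++:: .
:..:+++++++++++++++++++++++%+++++%+%%+%%%+%%%%%%+++%%%%+++++++:  
:..:+++++++++++++++++++++++++++++++++++++%+++++++++++%++++++++:. 
:..:++++++++++++++++++++++++++++++++++++++++++++++++++++++++++:  
:..:++++++++++++:+++++++++++++::++++++++++++++::++++++++%%++++:..
:..:+++++++++++::+++++++++++++:::++++++++++++:::+++++++++%++++:..
:..:+++++++++++::+++++++++++++::++++++++++++++::++++++++%+++++:..
:..:++++++++++::::+++++++++++::.:+++++++++++:::::+++++++++++++:..
:..:+++++++++:....:++++++++++:...:++++++++++:. ..+++++++++++++:..
:..:::::::::::
[... 3776 characters left out ...]
%%%%%%%%%%%%%%%%%%%%++++++++.    .::::::
::::::+%%%%%%%%%%%%%%%%%%%%%%%%%%%%%%%%%%%%%%%++++++:.    .::::::
::::::::+%%%%%%%%%%%%%%%%%%%%%%%%%%%%%%%%%%%%%%++++++:    .::::::
::::::::::%%%%%%%%%%%%%%%%%%%%%%%%%%%%%%%%%%%%%%%%%++.    .::::::
:::::::::::+%%%%%%%%%%%%%%%%%:+%%%%%%%%%%%%%%%+::+++.     .::::::
..............:::::::::::::::   ..:.:::::::::::.          .::::::
                                                          .::::::
:.:::..:.:::::::::::::::::::::::::::::::::::::::::::::.::..::::::
:::::::::::::::::::::::::::::::::::::::::::::::::::::::::::::::::
:::::::::::::::::::::::::::::::::::::::::::::::::::::::::::::::::
:::::::::::::::::::::::::::::::::::::::::::::::::::::::::::::::::
```

```bash
cat > an2.py <<'E'
from loc import *
for f in('t6','s6'):
    im=np.load(f'pics/{f}.npz'); col=im['color'].astype(np.float32); E=im['extrinsics']; fl=200/np.tan(np.radians(float(im['fov_y']))/2)
    def px(x,y,z=.117):
        p=np.r_[R.T@[x/1000,y/1000]+[.5505,.2208],z]; c=E[:3,:3].T@(p-E[:3,3]); return im['cx']-fl*c[0]/c[2],im['cy']+fl*c[1]/c[2]
    for n,q in dict(large_side=(-55,-50) if f=='t6' else (5,-55),patchA=(45,38),A2=(45,5),B=(-48,5),Bl=(-30,38),C=(75,30),C2=(60,30),D=(60,0),E=(45,85),F=(-45,75)).items():
        u,v=px(*q); print(f,n,(round(u),round(v)),cv2.remap(col,np.float32([[u]]),np.float32([[v]]),1)[0,0].round())
    u0,v0=(335,120) if f=='s6' else (165,135); w=(120,85)
    c=col[v0:v0+w[1],u0:u0+w[0]]; m=((c.mean(2)<(95 if f=='s6' else 62))&(c[...,2]<.62*c[...,0])).astype(np.uint8)
    n,_,st,ce=cv2.connectedComponentsWithStats(m)
    for i in range(1,n):
        if st[i,4]>12: print('blob',st[i].tolist(),sv(f,ce[i][0]+u0,ce[i][1]+v0,.11,(.5505,.2208)))
E
python3 an2.py
```

```text
t6 large_side (237, 203) [70. 47. 31.]
t6 patchA (209, 158) [213. 177. 118.]
t6 A2 (222, 160) [109.  70.  43.]
t6 B (216, 197) [76. 60. 45.]
t6 Bl (203, 188) [207. 173. 115.]
t6 C (214, 147) [228. 194. 127.]
t6 C2 (213, 153) [229. 196. 129.]
t6 D (225, 154) [185. 153.  99.]
t6 E (190, 156) [80. 66. 44.]
t6 F (187, 192) [117.  93.  59.]
blob [1, 1, 18, 75, 466] [ -3. 116.]
blob [105, 14, 15, 71, 364] [  -1. -137.]
blob [61, 35, 24, 22, 203] [ -4. -44.]
blob [97, 35, 6, 9, 34] [  26. -103.]
blob [49, 39, 9, 13, 58] [-6.  5.]
blob [64, 58, 15, 21, 174] [-57. -45.]
blob [48, 60, 4, 9, 18] [-52.   9.]
blob [116, 65, 4, 9, 17] [ -42. -157.]
blob [92, 70, 5, 7, 20] [ -60. -102.]
blob [114, 74, 6, 11, 30] [ -69. -160.]
s6 large_side (375, 172) [76. 46. 30.]
s6 patchA (410, 167) [115.  84.  51.]
s6 A2 (401, 171) [214. 187. 132.]
s6 B (378, 157) [212. 186. 131.]
s6 Bl (390, 156) [119.  74.  45.]
s6 C (416, 173) [159. 135.  92.]
s6 C2 (412, 170) [150. 126.  87.]
s6 D (404, 174) [114.  81.  52.]
s6 E (421, 162) [122. 103.  69.]
s6 F (396, 150) [135. 114.  78.]
blob [85, 31, 25, 18, 67] [ 55. 130.]
blob [21, 33, 51, 29, 700] [-15. -12.]
blob [88, 39, 8, 5, 16] [ 45. 109.]
blob [70, 45, 6, 5, 17] [35. 44.]
blob [0, 46, 116, 39, 2406] [ 93. -76.]
blob [64, 53, 9, 5, 22] [56.  4.]
```

In the sieve, the blobs match only the three large beads. The other dark fragments are hole-sized, and at four of those spots the other view shows bare web, so they lie below. Handing in.

```bash
python3 -c "
from station import ctrl
print(ctrl.finish_job())"
```

```text
the job is handed in; nothing more can be done
None
```

The job is handed in: the sieve is released and resting on the runners with the three large beads in it, and as far as the camera images show, all five small beads have dropped into the sorter; no verdict came back.

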